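Plug the assembly fixture and hold the offset lever level above it

TASK

Take the brass-and-steel tapered plug out of its wooden stand and guide it down into the fixture's round neck until its collar sits fully home, then let it go. Then pick up the green cast lever by its balance point (the yellow band on its arm) and finish while holding it there, level and still, about 40 mm clear above the plug, with its bore centred over the plug and its small end over the fixture's brass-topped rest post. Never let the lever knock the fixture or the plug, and leave the masking tape, the plaster cup and the wooden wedge where they are.

Things in the scene. Friction and masses are not known exactly. Their poses are not given: they have to be found in the camera images.
- plug_mid (a point): Loose upright round plug, 0.12 kg, 70 mm tall; this point is on its axis half-way up (z up), 1 mm above its collar's underside. Brass collar 36 mm diameter, 6 mm thick. Below it a 34 mm shank tapering from 21 to 14 mm diameter. Above it a steel spigot to grip, 22 mm diameter, 5 to 27 mm above this point, then a nose narrowing to 8 mm, whose top is 35 mm above this point.
- stand: Fixed wooden block 75x75 mm, 45 mm high, with a 27 mm hole in its top that holds the plug by its collar; origin at the centre of its underside.
- neck_rim (a point): Centre of the mouth of the fixture's steel neck, at the rim, 60 mm above the worktop. Neck 42 mm outside diameter; bore 24 mm diameter, 43 mm deep. The plug's collar rests on the rim when home (plug_mid is then 1 mm above this point).
- rest_top (a point): Centre of the top of the fixture's brass-capped rest post (cap 32 mm diameter), 66 mm above the worktop, 150 mm from the neck axis along the fixture's x axis.
- lever_balance (a point): Balance point of the loose green cast lever (about 0.45 kg), under the yellow band on its arm, 52 mm from the bore axis, 17 mm above the underside (arm's mid-height). x runs along the arm from big boss to small eye, z up. Arm 12 mm wide (y), 18 mm high. Boss 48 mm diameter with 28 mm bore, eye 24 mm diameter; both 34 mm tall.
- lever_bore (a point): Centre of the lever's bore at the underside of the big boss.
- lever_eye (a point): Centre of the lever's small eye, at its underside, 150 mm from lever_bore along the lever's x axis.
- masking_tape: Bystander: roll of masking tape lying flat, 106 mm diameter, 25 mm high; origin at the centre of its underside.
- plaster_ear: Bystander: small white plaster cup, 72x96 mm, 61 mm high; origin at the centre of its underside.
- wood_wedge: Bystander: wooden wedge, 94x58 mm, 24 mm high; origin at the centre of its underside.
- fixture: Fixed assembly fixture: blue plate 230x80 mm, 12 mm thick, with the steel neck near one end and the rest post near the other; origin at the centre of its underside, x axis along the plate from neck to rest post, z up.
Things that resemble listed ones, but are neither listed nor needed, are in the scene too. Of the things that look like the part that bears plug_mid, the larger one is meant.

How it is judged:
On the way, in this order (a step that is already met when the one before it is completed fails the run):
1. the plug's tip is at least 15 mm down the neck while the fingers still hold it (z of plug_mid in the frame of neck_rim below 0.02 m and horizontal distance between plug_mid and neck_rim below 0.006 m and contact force between the fingers and plug above 0.5 N).
2. the plug sits home in the neck and has been let go (z of plug_mid in the frame of neck_rim below 0.0035 m and horizontal distance between plug_mid and neck_rim below 0.004 m and angle between plug's own z axis and vertical below 0.06 rad and contact force between the fingers and plug below 0.1 N), for 0.2 s.
At the end, for the whole second after the job is handed in: Plug home in the neck (collar within 2.5 mm, axis 4 mm, upright 0.06 rad). Fingers hold the lever within 20 mm of its balance point, level within 0.1 rad, still, bore within 10 mm of the plug axis, eye 16 mm of the rest post, underside 15 to 80 mm above the plug, touching neither (z of plug_mid in the frame of neck_rim below 0.0035 m and horizontal distance between plug_mid and neck_rim below 0.004 m and angle between plug's own z axis and vertical below 0.06 rad and contact force between the fingers and lever above 1 N and x of the grasp point in the frame of lever_balance between -0.02 and 0.02 m and angle between lever's own z axis and vertical below 0.1 rad and linear speed of lever below 0.02 m/s and horizontal distance between lever_bore and plug_mid below 0.01 m and horizontal distance between lever_eye and rest_top below 0.016 m and z of lever_bore in the frame of plug_mid between 0.05 and 0.115 m and contact force between lever and fixture below 0.1 N and contact force between lever and plug below 0.1 N); the arm keeps its last pose, push and grip.
It fails at once if the lever knocks the fixture (contact force between lever and fixture above 1 N).
It fails at once if the lever knocks the plug (contact force between lever and plug above 1 N).
It fails at once if the masking tape is moved more than 15 mm (distance of masking_tape from where it was at the start of the episode above 0.015 m).
It fails at once if the plaster cup is moved more than 15 mm (distance of plaster_ear from where it was at the start of the episode above 0.015 m).
It fails at once if the wooden wedge is moved more than 15 mm (distance of wood_wedge from where it was at the start of the episode above 0.015 m).
It also fails if it takes over 54 s, if anything falls off the work surface, if the arm or the gripper's body presses on something with over 40 N, if the wrist force passes 120 N, or if a joint passes its speed limit or range.

ROBOT

A 6-joint arm with a two-finger parallel gripper is mounted at the origin on a cart in front of the work surface, level with it; the furniture and walls round the work are solid. World frame = base frame: x ahead of the robot, y to its left, z up, the work surface at z = 0. Lengths are in m, angles in rad, forces in N, time in s.
With the tool pointing down it reaches from about 0.4 to 0.825 m from the base axis. Payload 7 kg.
Tool frame: the origin (TCP) lies midway between the tips of the shut fingers; the grasp point (between the pads) lies 19 mm behind it; z points along the fingers, y is the line along which they close (so a half turn about z gives the same grasp; the last joint's range is limited). The gripper opens to 88 mm and grips with 3 to 60 N. Pads are 19 mm wide; open, the fingers measure 130 mm over their backs; the gripper's body (78 mm by 193 mm) begins 47 mm behind the grasp point.
Start: joints at [1.575, 0.359, 0.012, 0, -1.224, -0.288], TCP at [0.189, 0.648, 0.227] pointing down, gripper open.
Joint ranges: [-3.07, 3.07], [-1.43, 2.12], [-1.02, 1.25], [-3.03, 1.67], [-3.05, -0], [-3.03, 3.03]. Speed limits (rad/s): [2.39, 2.39, 3.01, 3.14, 3.14, 3.14].

INTERFACE

Orientations are given as [roll, pitch, yaw] about the fixed x, y, z axes, in that order (R = Rz(yaw) Ry(pitch) Rx(roll)).
In Python, from station import monitor, viewer, arm gives the robot as it stands.
- The arm moves only by the tool move_arm, never from a script. Its argument "deltas" is a list that holds one entry, the list of rows, each a list of 7 numbers: the turn, a rotation vector about the tool's x, y, z in degrees, then the shift along the tool's x, y, z in m, then the finger opening in m, from 0 to 0.0876. A call has 1 to 12 rows; each row is the pose to reach, as a shift and turn from the pose commanded when the call began, along the tool's axes at that moment; what a row does not reach only later rows make up. A row lasts 1/12 s, in which the tool goes at most 41.7 mm and 7.16 degrees, less where a joint would pass 70% of its speed; a pose out of reach is approached as far as the arm can. A call with a gripper value outside its range is refused whole. The fingers move at their own pace and stop on an object; "force" is the grip in N (left out, the last holds). Time passes only in rows, so rows that repeat a pose let the fingers close. It gives the time, the measured TCP pose, the force and the opening at its end, in the units of the state.
- monitor.get_state(): the state, without advancing time (a new reading comes with each control period).
- viewer.grab_frame(name): name is "side" or "top"; returns a dict with "frame" (400x640x3 uint8, blue, green, red), "vfov" (degrees; the focal length in pixels is half the picture's height over the tangent of half this angle, whatever the lens; pixels are square), "cx", "cy" (the principal point, pixels), "xyz" and "orientation" of the camera in the world. Camera axes: x right, y down, z forward; pixel columns grow to the right and rows downward; lengths in m; the calibration is good to about 2 mm. A picture is of the moment at which its call begins. There is no depth.
- arm.job_done(): hands the job in, once; it reports no verdict.
The state is a dict: "t": time; "q": joint angles; "qd": joint speeds; "joint_efforts": joint torques, N m; "eef_pos": TCP position; "ee_rot": TCP orientation; "force": force on the tool from outside, world axes, zero at the start; "moment": the same for the moment, N m; "width": finger opening in m.
Only numpy, scipy, OpenCV 4.12 (cv2) and the standard library are available. Lean on these libraries where they do the work, as an engineer would, in place of code of your own. Each camera call takes 0.05 s, during which the arm holds its last target. There are 200 camera calls.

## Working session

There is one attempt and no reset: what is moved stays moved. The work goes in short steps, Python scripts to look and compute and a tool call to move; the robot and the scene stay as the last step left them, time stands still between calls to the robot, and variables do not carry over. Pictures are saved under pics/ and viewed, on a budget of 10 in all, crops included, one or two more only if the job needs it, and the job is handed in when it is done.

Besides the shell and the picture viewer there is one more tool, called as name(argument=value, ...), one argument or row to a line, values as JSON. move_arm: Moves the arm, as the interface text tells. Its arguments: {"type":"object","properties":{"deltas":{"type":"array","items":{"type":"array","items":{"type":"array","items":{"type":"number"}}}},"force":{"type":"number"}},"required":["deltas"]}

```bash
mkdir -p pics; cat > h.py <<'E'
import numpy as np, cv2
from scipy.spatial.transform import Rotation as R
from station import monitor, viewer, arm
def grab(n):
    f=viewer.grab_frame(n); f['f']=200/np.tan(np.radians(f['vfov'])/2)
    f['R']=R.from_euler('xyz',f['orientation']).as_matrix(); return f
def ray(f,u,v):
    d=f['R']@np.array([(u-f['cx'])/f['f'],(v-f['cy'])/f['f'],1]); return np.array(f['xyz']),d
def plane(f,u,v,z):
    o,d=ray(f,u,v); return o+d*(z-o[2])/d[2]
def proj(f,p):
    c=f['R'].T@(np.array(p)-f['xyz']); return c[:2]/c[2]*f['f']+[f['cx'],f['cy']]
E
python3 - <<'E'
from h import *
import pickle
print(monitor.get_state())
for n in('top','side'):
    f=grab(n); pickle.dump(f,open(n+'0.pkl','wb')); cv2.imwrite(f'pics/{n}0.png',cv2.resize(f['frame'],(800,500))); print(n,{k:f[k] for k in('vfov','cx','cy','xyz','orientation')}, f['frame'].shape)
E
```

```text
{'t': 0.0, 'q': array([ 1.57509159e+00,  3.59384752e-01,  1.10375188e-02, -3.42005548e-04,
       -1.22409968e+00, -2.88093363e-01]), 'qd': array([-0.00177505, -0.00089807,  0.0005659 ,  0.00098433,  0.00116081,
        0.00023172]), 'joint_efforts': array([-2.94898982e-04, -5.82719994e+01,  2.93051541e+01,  6.99695393e+00,
        6.97085430e-03, -1.56166111e-04]), 'eef_pos': array([0.18889892, 0.64750803, 0.22561625]), 'ee_rot': array([ 3.13991874e+00, -1.60762104e-04, -2.83914437e-01]), 'force': array([-0.37138952, -0.46522194, -0.34598756]), 'moment': array([-0.032628  , -0.02656246, -0.04004239]), 'width': 0.08754602373913548}
top {'vfov': 57.89280419283555, 'cx': 320.23795001365926, 'cy': 206.83891869249925, 'xyz': array([0.41872433, 0.02670451, 0.91673694]), 'orientation': array([-2.99667563, -0.00866111, -1.58114521])} (400, 640, 3)
side {'vfov': 55.937346771083185, 'cx': 326.5020417378531, 'cy': 195.11382900131295, 'xyz': array([0.42446724, 0.77654885, 0.43730363]), 'orientation': array([-2.01524886, -0.01714938, -3.01200391])} (400, 640, 3)
```

View pics/top0.png

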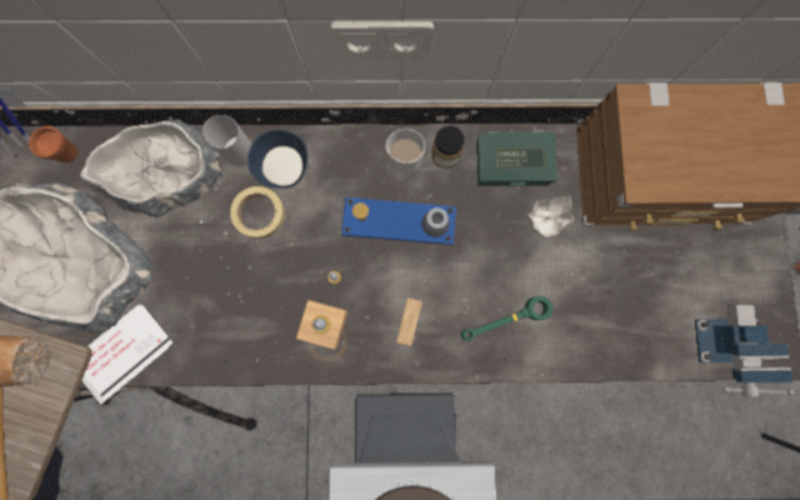

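View pics/side0.png

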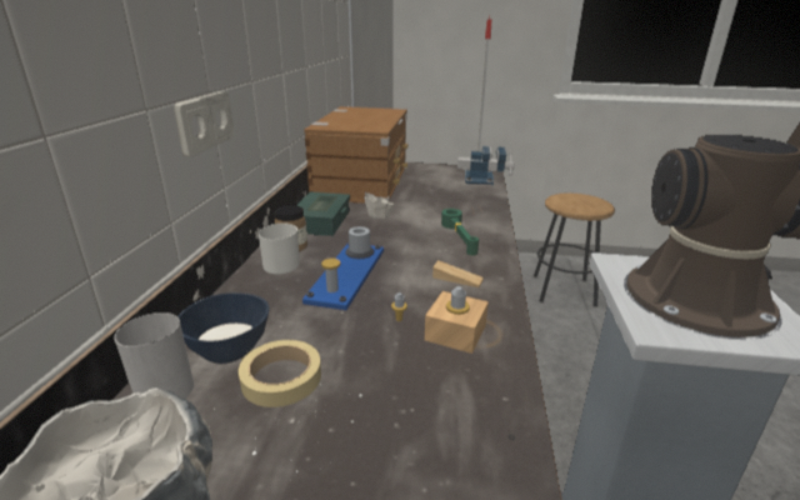

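The top view (800x500) shows two plug-like things. One is in the wooden stand at (321,324), the other stands loose at (334,277). The one in the stand is larger and is the plug the task means. The fixture is blue, with its neck at (437,220) and brass post at (361,211). The lever has its boss at (538,308), band at (515,318) and eye at (467,335). The tape is at (257,211), the white cup at (551,215), and the wedge at (409,322).

```bash
python3 - <<'E'
from h import *
import pickle
T=pickle.load(open('top0.pkl','rb'));S=pickle.load(open('side0.pkl','rb'))
def cons(f,lo,hi,box,mina=15):
    x0,y0,x1,y1=box;h=cv2.cvtColor(f['frame'],cv2.COLOR_BGR2HSV);m=cv2.inRange(h,lo,hi)
    k=np.zeros_like(m);k[y0:y1,x0:x1]=m[y0:y1,x0:x1]
    c=[c for c in cv2.findContours(k,cv2.RETR_EXTERNAL,cv2.CHAIN_APPROX_NONE)[0] if cv2.contourArea(c)>=mina]
    return k,sorted(c,key=cv2.contourArea,reverse=True)
def show(n,cs,f,z):
    for c in cs[:3]:
        r=cv2.minAreaRect(c);b=cv2.boxPoints(r);print(n,cv2.contourArea(c),np.round(r[0],1),'ctr',plane(f,*r[0],z).round(4),'corners',[plane(f,*p,z)[:2].round(3).tolist() for p in b])
_,c=cons(T,(100,120,40),(130,255,255),(260,150,380,205));show('plate',c,T,.012)
_,c=cons(T,(8,60,80),(28,255,255),(230,230,285,290));show('stand',c,T,.045)
_,c=cons(T,(15,90,60),(32,255,255),(275,155,305,180),8);show('cap',c,T,.066)
k,c=cons(T,(65,70,20),(95,255,255),(350,225,460,285));show('lever',c,T,.03)
_,c=cons(T,(18,120,80),(35,255,255),(400,240,425,265),3);show('band',c,T,.026)
_,c=cons(T,(8,60,80),(28,255,255),(300,225,350,290));show('wedge',c,T,.02)
a=cv2.resize(T['frame'][225:290,225:325],(800,520),interpolation=cv2.INTER_CUBIC)
b=cv2.resize(T['frame'][150:205,265:375],(400,200),interpolation=cv2.INTER_CUBIC)
d=cv2.resize(T['frame'][225:285,355:455],(400,240),interpolation=cv2.INTER_CUBIC)
a=cv2.resize(a,(400,260))
e=cv2.resize(S['frame'][180:330,220:400],(400,333),interpolation=cv2.INTER_CUBIC)
o=np.zeros((600,800,3),np.uint8);o[:260,:400]=a;o[:200,400:]=b;o[260:500,:400]=d;o[260:593,400:]=e
cv2.imwrite('pics/crop1.png',o)
E
```

```text
plate 2006.5 [318.9 176.3] ctr [0.6298 0.0202 0.012 ] corners [[0.601, 0.137], [0.68, 0.131], [0.658, -0.097], [0.58, -0.089]]
stand 1115.5 [257.2 259.4] ctr [0.4206 0.1692 0.045 ] corners [[0.394, 0.22], [0.471, 0.199], [0.447, 0.118], [0.371, 0.139]]
cap 95.0 [287.5 168.5] ctr [0.637  0.0961 0.066 ] corners [[0.651, 0.109], [0.651, 0.083], [0.623, 0.083], [0.624, 0.109]]
lever 294.5 [427.5 246.5] ctr [ 0.4477 -0.2436  0.03  ] corners [[0.469, -0.212], [0.468, -0.278], [0.427, -0.276], [0.427, -0.21]]
lever 153.0 [389.7 262.6] ctr [ 0.4098 -0.1495  0.03  ] corners [[0.405, -0.098], [0.433, -0.196], [0.414, -0.201], [0.387, -0.104]]
band 9.0 [411.5 253.4] ctr [ 0.4315 -0.2045  0.026 ] corners [[0.437, -0.2], [0.439, -0.206], [0.426, -0.209], [0.424, -0.203]]
wedge 434.0 [327.2 257.3] ctr [0.4241 0.0018 0.02  ] corners [[0.384, 0.029], [0.472, 0.006], [0.464, -0.026], [0.376, -0.002]]
```

View pics/crop1.png

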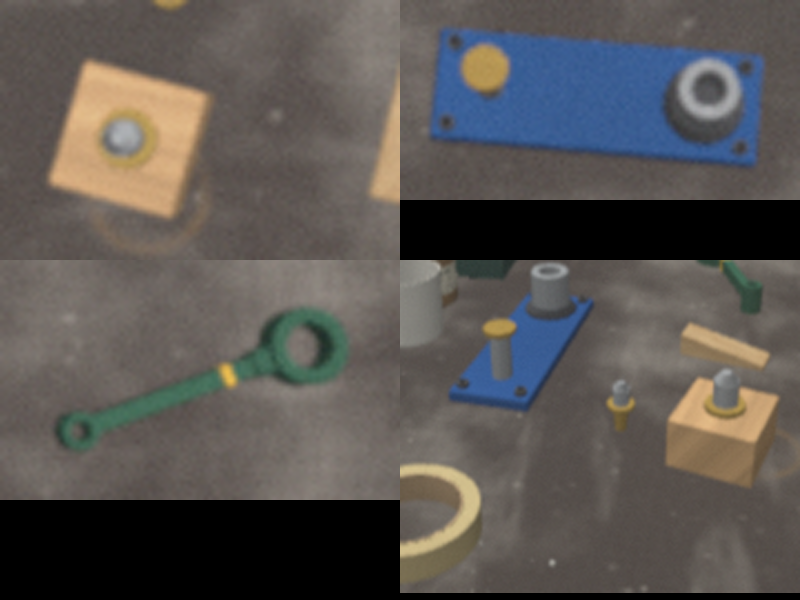

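The crop confirms the plug in the stand is the larger one: its collar is at crop (128,138), while the loose twin at side crop (621,400) is clearly smaller. The neck ring is at crop (710,89) and the cap at (485,69). The lever's boss, band and eye are at crop (310,346), (229,375) and (77,431). Next I turn these into positions.

```bash
python3 - <<'E'
from h import *
import pickle
T=pickle.load(open('top0.pkl','rb'));S=pickle.load(open('side0.pkl','rb'))
P=dict(collar=(257,259.5,.051,366.3,245.3),nose=(255.5,258.3,.081,367.2,231.3),neck=(350.5,174.75,.06,287.5,185),cap=(288.4,169,.066,265,210.2),boss=(432.5,246.5,.034,0,0),eye=(374.2,267.7,.034,0,0),band=(412.2,253.7,.026,0,0))
for n,(u,v,z,a,b) in P.items():
    p=plane(T,u,v,z);print(n,p.round(4))
    if a:
        q=plane(S,a,b,z);print('   side',q.round(4))
        A=[];B=[]
        for o,d in(ray(T,u,v),ray(S,a,b)):
            d=d/np.linalg.norm(d);M=np.eye(3)-np.outer(d,d);A.append(M);B.append(M@o)
        print('   tri',np.linalg.solve(sum(A),sum(B)).round(4))
E
```

```text
collar [0.4205 0.1688 0.051 ]
   side [0.421  0.1754 0.051 ]
   tri [0.4207 0.1694 0.0472]
nose [0.4231 0.1673 0.081 ]
   side [0.4213 0.1748 0.081 ]
   tri [0.4222 0.168  0.077 ]
neck [ 0.6217 -0.0563  0.06  ]
   side [ 0.6226 -0.0516  0.06  ]
   tri [ 0.623  -0.0564  0.0577]
cap [0.6358 0.0939 0.066 ]
   side [0.637 0.097 0.066]
   tri [0.637  0.0942 0.0643]
boss [ 0.4474 -0.2546  0.034 ]
eye [ 0.398  -0.1108  0.034 ]
band [ 0.4306 -0.2063  0.026 ]
```

move_arm(
  deltas=[
    [[0,0,0,0.03,0.033,0,0.07],[0,0,0,0.06,0.066,0,0.07],[0,0,0,0.09,0.099,0.01,0.07],[0,0,0,0.12,0.132,0.02,0.07],[0,0,0,0.15,0.165,0.03,0.07],[0,0,0,0.18,0.198,0.03,0.07],[0,0,0,0.21,0.231,0.04,0.07],[0,0,0,0.24,0.264,0.04,0.07],[0,0,0,0.27,0.297,0.05,0.07],[0,0,0,0.3,0.33,0.06,0.07],[0,0,0,0.33,0.363,0.066,0.07],[0,0,0,0.357,0.394,0.066,0.07]],
  ],
)

```text
t: 1.1
eef_pos: [0.4053, 0.2012, 0.1628]
ee_rot: [3.141, 0.001, -0.283]
force: [0.4, 0.1, -0.5]
width: 0.0699
```

```bash
cat >> h.py <<'E'
def to(p,yaw):
    s=monitor.get_state();r=R.from_euler('xyz',s['ee_rot']);d=r.inv().apply(np.array(p)-s['eef_pos'])
    w=(r.inv()*R.from_euler('xyz',[np.pi,0,yaw])).as_rotvec(degrees=True)
    print('t',s['t'],'tcp',np.round(s['eef_pos'],4),np.round(s['ee_rot'],3),'F',np.round(s['force'],1),'w',round(s['width'],4));print('delta',w.round(1),d.round(4),'q',np.round(s['q'],2))
E
python3 - <<'E'
from h import *
to((.4212,.1695,.16),-.284)
for n in('top','side'):
    f=grab(n); cv2.imwrite(f'pics/{n}1.png',f['frame'])
a=cv2.imread('pics/top1.png')[220:300,200:320];b=cv2.imread('pics/side1.png')[130:280,300:450]
o=np.hstack([cv2.resize(a,(450,300),interpolation=2),cv2.resize(b,(300,300),interpolation=2)]);cv2.imwrite('pics/c2.png',o)
E
```

```text
t 1.1 tcp [0.4053 0.2012 0.1628] [ 3.141e+00  1.000e-03 -2.830e-01] F [ 0.4  0.1 -0.5] w 0.0699
delta [0. 0. 0.] [0.0241 0.026  0.0028] q [ 0.9   0.04 -0.55 -0.   -0.98  0.39]
```

View pics/c2.png

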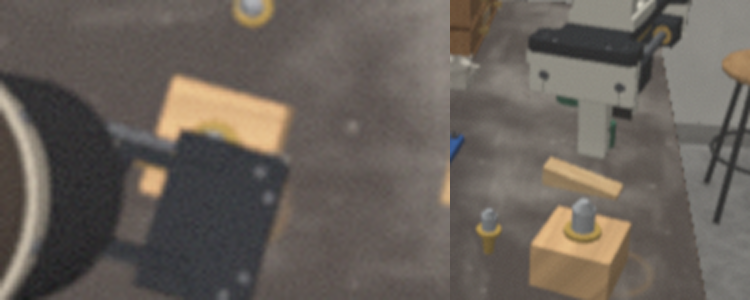

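The crop shows the gripper above and a little short of the stand, with the plug undisturbed in it at side crop (583,215). I'll hold still for a moment to settle.

move_arm(
  deltas=[
    [[0,0,0,0,0,0,0.07],[0,0,0,0,0,0,0.07]],
  ],
)

```text
t: 1.37
eef_pos: [0.4056, 0.2035, 0.1635]
ee_rot: [-3.141, -0.0, -0.285]
force: [0.8, -0.4, 1.4]
width: 0.0699
```

```bash
python3 - <<'E'
from h import *
to((.4212,.1695,.16),-.284)
E
```

```text
t 1.3667 tcp [0.4056 0.2035 0.1635] [-3.141 -0.    -0.285] F [ 0.8 -0.4  1.4] w 0.0699
delta [-0. -0. -0.] [0.0245 0.0283 0.0035] q [ 0.9   0.04 -0.55 -0.   -0.98  0.38]
```

move_arm(
  deltas=[
    [[0,0,0,0.012,0.014,0.003,0.07],[0,0,0,0.0245,0.0285,0.003,0.07],[0,0,0,0.0245,0.0285,0.03,0.07],[0,0,0,0.0245,0.0285,0.045,0.07],[0,0,0,0.0245,0.0285,0.045,0.07],[0,0,0,0.0245,0.0285,0.045,0.07]],
  ],
)

```text
t: 1.87
eef_pos: [0.4205, 0.17, 0.1183]
ee_rot: [3.14, 0.001, -0.282]
force: [-0.2, 1.0, -0.3]
width: 0.07
```

```bash
python3 - <<'E'
from h import *
to((.4212,.1695,.054),-.284)
E
```

```text
t 1.8667 tcp [0.4205 0.17   0.1183] [ 3.14e+00  1.00e-03 -2.82e-01] F [-0.2  1.  -0.3] w 0.07
delta [0.1 0.  0.1] [0.0008 0.0002 0.0643] q [ 0.82  0.1  -0.61  0.   -0.87  0.47]
```

move_arm(
  deltas=[
    [[0,0,0,0.001,0,0.02,0.07],[0,0,0,0.001,0,0.04,0.07],[0,0,0,0.001,0,0.055,0.07],[0,0,0,0.001,0,0.063,0.07],[0,0,0,0.001,0,0.063,0.05],[0,0,0,0.001,0,0.063,0.03],[0,0,0,0.001,0,0.063,0.015],[0,0,0,0.001,0,0.063,0.015],[0,0,0,0.001,0,0.063,0.015],[0,0,0,0.001,0,0.063,0.015]],
  ],
  force=25,
)

```text
t: 2.7
eef_pos: [0.4222, 0.1692, 0.0561]
ee_rot: [-3.141, -0.001, -0.284]
force: [1.1, 0.6, 0.3]
width: 0.0359
```

```bash
python3 - <<'E'
from h import *
to((.4212,.1695,.18),-.284)
f=grab('side');cv2.imwrite('pics/s3.png',f['frame'])
E
```

```text
t 2.7 tcp [0.4222 0.1692 0.0561] [-3.141e+00 -1.000e-03 -2.840e-01] F [1.1 0.6 0.3] w 0.0359
delta [-0.1 -0.   0. ] [-0.001  -0.0002 -0.1239] q [ 0.82  0.19 -0.68  0.   -0.7   0.47]
```

move_arm(
  deltas=[
    [[0,0,0,0,0,0,0.015],[0,0,0,0,0,0,0.015],[0,0,0,0,0,0,0.015],[0,0,0,0,0,0,0.015]],
  ],
  force=25,
)

```text
t: 3.08
eef_pos: [0.4222, 0.1691, 0.0557]
ee_rot: [-3.141, -0.0, -0.284]
force: [-0.4, -0.1, 3.8]
width: 0.0211
```

move_arm(
  deltas=[
    [[0,0,0,0,0,0,0.015],[0,0,0,0,0,-0.01,0.015],[0,0,0,0,0,-0.03,0.015],[0,0,0,0,0,-0.05,0.015],[0,0,0,0,0,-0.075,0.015],[0,0,0,0,0,-0.1,0.015],[0,0,0,0,0,-0.125,0.015],[0,0,0,0,0,-0.125,0.015]],
  ],
)

```text
t: 3.75
eef_pos: [0.4239, 0.1702, 0.1848]
ee_rot: [-3.136, -0.004, -0.283]
force: [0.3, 1.2, -0.9]
width: 0.0212
```

```bash
python3 - <<'E'
from h import *
f=grab('side');cv2.imwrite('pics/s4.png',cv2.resize(f['frame'][110:300,290:450],(640,760))[:600])
to((.622,-.0557,.18),-.284)
E
```

```text
t 3.8 tcp [0.4229 0.1697 0.1825] [-3.138e+00 -2.000e-03 -2.840e-01] F [ 0.  -1.1 -2.3] w 0.0212
delta [-0.2 -0.1  0. ] [0.2543 0.1607 0.0024] q [ 0.82  0.02 -0.52  0.   -1.02  0.47]
```

View pics/s4.png

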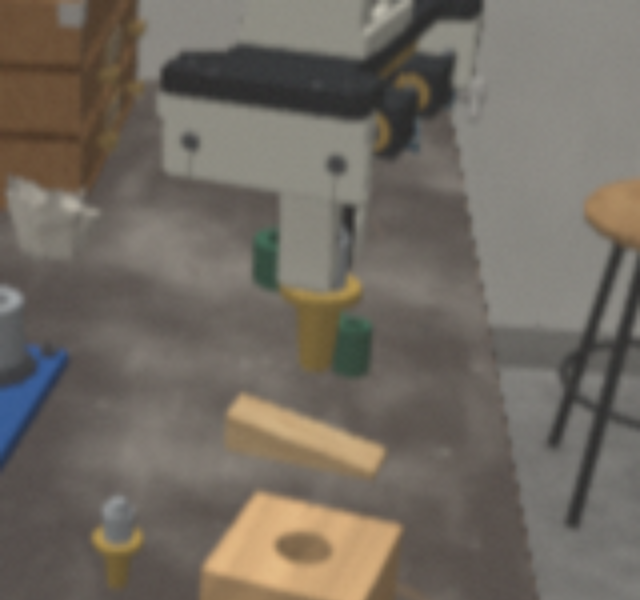

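The crop shows the plug hanging upright in the fingers, collar at (321,290), tip at (317,368), and the stand is empty. Next I carry it over the neck.

move_arm(
  deltas=[
    [[0,0,0,0.012,0.008,0,0.015],[0,0,0,0.036,0.023,0,0.015],[0,0,0,0.062,0.039,0,0.015],[0,0,0,0.088,0.055,0,0.015],[0,0,0,0.114,0.072,0,0.015],[0,0,0,0.14,0.088,0,0.015],[0,0,0,0.166,0.105,0,0.015],[0,0,0,0.192,0.121,0,0.015],[0,0,0,0.218,0.138,0,0.015],[0,0,0,0.24,0.152,0,0.015],[0,0,0,0.254,0.1605,0,0.015],[0,0,0,0.254,0.1605,0,0.015]],
  ],
)

```text
t: 4.8
eef_pos: [0.6215, -0.0588, 0.1777]
ee_rot: [3.14, 0.003, -0.287]
force: [1.6, 0.8, -1.7]
width: 0.021
```

move_arm(
  deltas=[
    [[0,0,0,0,0,0.02,0.015],[0,0,0,0,0,0.04,0.015],[0,0,0,0,0,0.05,0.015],[0,0,0,0,0,0.05,0.015],[0,0,0,0,0,0.05,0.015]],
  ],
)

```text
t: 5.22
eef_pos: [0.6202, -0.0561, 0.1297]
ee_rot: [3.14, 0.002, -0.283]
force: [0.9, -0.0, -0.0]
width: 0.0212
```

```bash
python3 - <<'E'
from h import *
import pickle
to((.622,-.0557,.10),-.284)
f=grab('side');pickle.dump(f,open('side5.pkl','wb'));g=grab('top');pickle.dump(g,open('top5.pkl','wb'))
s=monitor.get_state()['eef_pos'];print('tcp px',proj(f,s),'tip px',proj(f,s-[0,0,.045]),'rim',proj(f,(.622,-.0557,.06)))
o=np.hstack([cv2.resize(f['frame'][120:220,240:340],(600,600),interpolation=2)[:, :450],cv2.resize(g['frame'][130:220,320:380],(340,510),interpolation=2).copy() if 0 else np.zeros((600,1,3),np.uint8)])
cv2.imwrite('pics/s5.png',cv2.resize(f['frame'][120:220,240:340],(600,600),interpolation=2))
E
```

```text
t 5.2167 tcp [ 0.6202 -0.0561  0.1297] [ 3.14e+00  2.00e-03 -2.83e-01] F [ 0.9 -0.  -0. ] w 0.0212
delta [0.1 0.1 0. ] [ 0.0016 -0.001   0.0297] q [ 0.22  0.35 -0.23  0.   -0.99  1.06]
tcp px [287.57814572 156.95303078] tip px [288.08148187 174.4128411 ] rim [288.10207466 184.34465537]
```

View pics/s5.png

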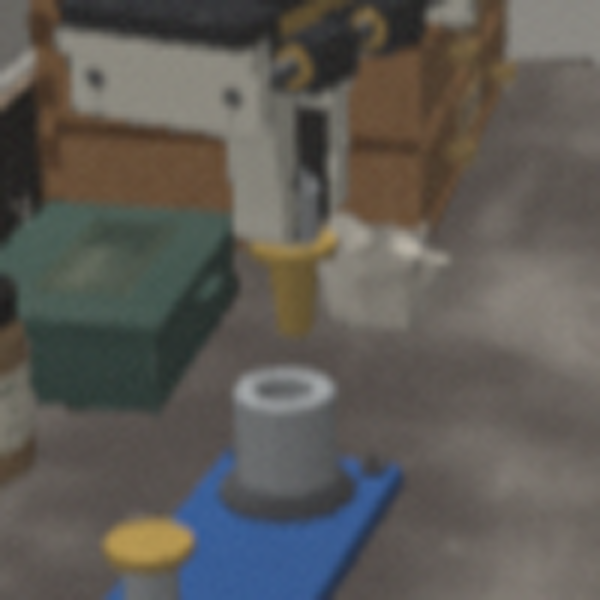

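Side crop: the plug's tip is at (294,332) and collar at (293,248), while the neck rim centre is at (285,388). The plug therefore sits a few mm too far toward -x. I'll measure it with masks.

```bash
python3 - <<'E'
from h import *
import pickle
f=pickle.load(open('side5.pkl','rb'));im=f['frame'];h=cv2.cvtColor(im,cv2.COLOR_BGR2HSV)
m=cv2.inRange(h,(15,110,60),(30,255,255))
for v in range(162,176,2):
    c=np.where(m[v,270:310])[0]+270; print(v,c.min() if len(c) else 0,c.max() if len(c) else 0,(c.mean()).round(2) if len(c) else 0, end=' | ')
print()
g=im[:,:,:].astype(int).mean(2)
for v in range(188,200,2):
    print(v,g[v,272:304].astype(int))
J=lambda p:(proj(f,p))
a=J((.622,-.056,.08));print(J((.627,-.056,.08))-a,J((.622,-.051,.08))-a, J((.622,-.056,.05))-a)
E
```

```text
162 282 293 287.5 | 164 285 291 288.0 | 166 286 291 288.5 | 168 286 291 288.5 | 170 286 291 288.5 | 172 287 291 289.0 | 174 287 290 288.5 | 
188 [ 81  78  81  79  81  78  84 101 108 115 121 124 129 134 133 130 126 121
 114 109 101  92  86  81  82  80  84  80  83  81  82  84]
190 [ 79  79  79  81  79  80  86 100 107 105 107 107 106 106 100 100  98  96
  96  93  90  91  86  83  82  84  86  86  87  88  86  87]
192 [ 81  78  79  78  77  76  84  96 105 107 106 105 106 105 102 100 100  98
  95  91  92  88  86  84  84  85  85  84  86  86  89  88]
194 [ 80  81  81  81  79  81  85  95 103 108 108 104 107 105 103  98  98  99
  96  93  91  89  84  82  80  81  83  85  85  83  84  87]
196 [ 81  81  79  82  90  96  93  97 106 108 107 105 104 104 101 100  98  98
  95  91  91  87  84  83  84  90  95  90  83  72  70  80]
198 [ 83  84  90  95 100  99  96  97 104 107 107 106 106 104 101  99  99  97
  96  93  91  89  85  80  75  81  92  92  78  68  66  71]
[-2.00241521 -0.13400739] [-0.45399231  0.78216798] [ 0.32533144 11.17035039]
```

move_arm(
  deltas=[
    [[0,0,0,0.0034,-0.001,0,0.015],[0,0,0,0.0034,-0.001,0.008,0.015],[0,0,0,0.0034,-0.001,0.016,0.015],[0,0,0,0.0034,-0.001,0.023,0.015],[0,0,0,0.0034,-0.001,0.03,0.015],[0,0,0,0.0034,-0.001,0.032,0.015],[0,0,0,0.0034,-0.001,0.032,0.015]],
  ],
)

```text
t: 5.9
eef_pos: [0.6237, -0.0564, 0.0972]
ee_rot: [3.141, 0.002, -0.284]
force: [-0.5, 0.2, -1.4]
width: 0.0217
```

```bash
python3 - <<'E'
from h import *
import pickle
to((.6235,-.0557,.07),-.284)
f=grab('side');pickle.dump(f,open('side6.pkl','wb'))
cv2.imwrite('pics/s6.png',cv2.resize(f['frame'][140:220,250:330],(640,640),interpolation=2)[:600])
E
```

```text
t 5.9 tcp [ 0.6237 -0.0564  0.0972] [ 3.141e+00  2.000e-03 -2.840e-01] F [-0.5  0.2 -1.4] w 0.0217
delta [0.  0.1 0. ] [-0.0003 -0.0006  0.0272] q [ 0.22  0.39 -0.26 -0.   -0.92  1.07]
```

View pics/s6.png

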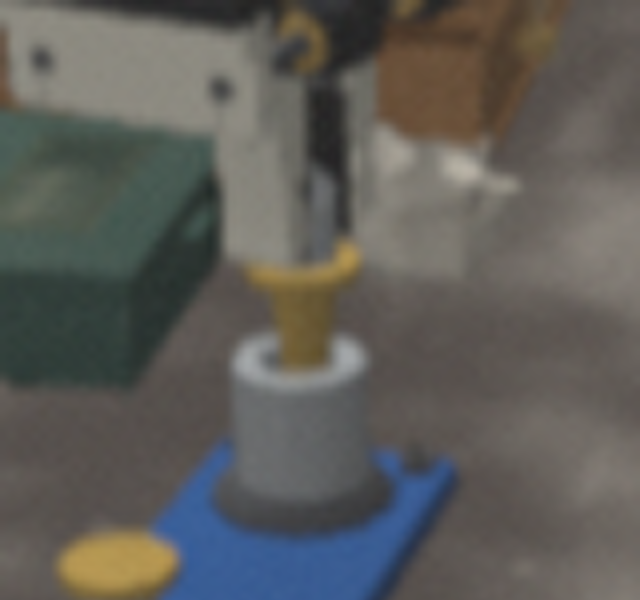

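The tip, at crop (304,365), is entering the mouth, whose rim centre is at (300,361). It needs another 1 mm toward +x, then down.

move_arm(
  deltas=[
    [[0,0,0,0.001,-0.0003,0.004,0.015],[0,0,0,0.001,-0.0003,0.008,0.015],[0,0,0,0.001,-0.0003,0.012,0.015],[0,0,0,0.001,-0.0003,0.015,0.015],[0,0,0,0.001,-0.0003,0.015,0.015]],
  ],
)

```text
t: 6.37
eef_pos: [0.6251, -0.0562, 0.0826]
ee_rot: [3.141, 0.001, -0.284]
force: [-0.4, -0.1, -1.2]
width: 0.0211
```

move_arm(
  deltas=[
    [[0,0,0,0,0,0.003,0.015],[0,0,0,0,0,0.006,0.015],[0,0,0,0,0,0.008,0.015],[0,0,0,0,0,0.01,0.015],[0,0,0,0,0,0.01,0.015]],
  ],
)

```text
t: 6.78
eef_pos: [0.6255, -0.0556, 0.0732]
ee_rot: [-3.141, -0.0, -0.284]
force: [-0.2, 4.8, -1.3]
width: 0.0207
```

move_arm(
  deltas=[
    [[0,0,0,0,-0.001,0,0.015],[0,0,0,0,-0.001,0.001,0.015],[0,0,0,0,-0.001,0.002,0.015],[0,0,0,0,-0.001,0.003,0.015],[0,0,0,0,-0.001,0.003,0.015]],
  ],
)

```text
t: 7.2
eef_pos: [0.6256, -0.0552, 0.0708]
ee_rot: [-3.142, 0.0, -0.284]
force: [-1.8, 3.6, 3.0]
width: 0.0207
```

move_arm(
  deltas=[
    [[0,0,0,0,0,0,0.03],[0,0,0,0,0,0,0.04],[0,0,0,0,0,0,0.05],[0,0,0,0,0,0,0.06],[0,0,0,0,0,0,0.06],[0,0,0,0,0,0,0.06],[0,0,0,0,0,0,0.06],[0,0,0,0,0,-0.02,0.06],[0,0,0,0,0,-0.05,0.06],[0,0,0,0,0,-0.08,0.06],[0,0,0,0,0,-0.11,0.06],[0,0,0,0,0,-0.11,0.06]],
  ],
)

```text
t: 8.2
eef_pos: [0.6291, -0.0554, 0.1874]
ee_rot: [-3.139, -0.01, -0.283]
force: [1.3, -0.1, 0.5]
width: 0.0599
```

```bash
python3 - <<'E'
from h import *
import pickle
to((.4303,-.2054,.12),-1.24)
f=grab('side');pickle.dump(f,open('side7.pkl','wb'))
cv2.imwrite('pics/s7.png',cv2.resize(f['frame'][140:220,250:330],(640,640),interpolation=2)[:600])
E
```

```text
t 8.2 tcp [ 0.6291 -0.0554  0.1874] [-3.139 -0.01  -0.283] F [ 1.3 -0.1  0.5] w 0.0599
delta [-0.4 -0.4 54.8] [-0.1497  0.1997  0.0654] q [ 0.22  0.31 -0.15  0.   -1.1   1.06]
```

View pics/s7.png

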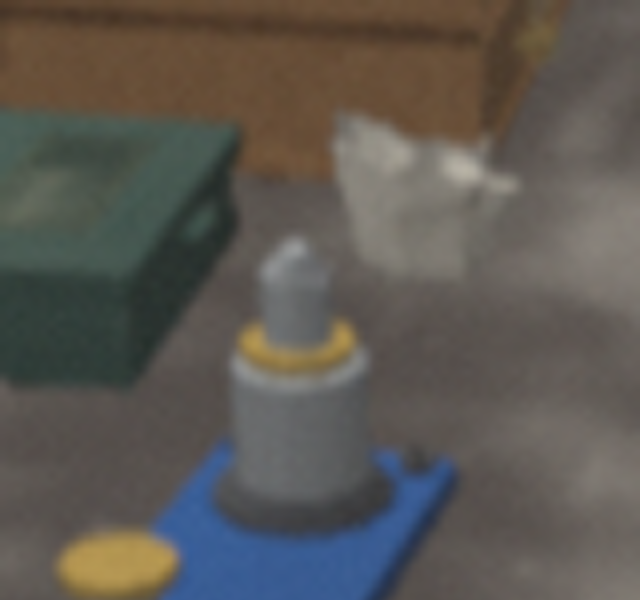

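The crop shows the collar seated flat on the neck rim at (299,348), with the spigot upright at (295,240). Now to the lever.

move_arm(
  deltas=[
    [[0,0,5,-0.008,0.01,0,0.06],[0,0,10,-0.025,0.033,0,0.06],[0,0,15,-0.042,0.056,0,0.06],[0,0,20,-0.059,0.079,0,0.06],[0,0,25,-0.076,0.102,0.01,0.06],[0,0,30,-0.093,0.125,0.02,0.06],[0,0,35,-0.11,0.147,0.03,0.06],[0,0,40,-0.125,0.167,0.04,0.06],[0,0,45,-0.138,0.184,0.055,0.06],[0,0,50,-0.147,0.196,0.065,0.06],[0,0,55,-0.15,0.2,0.065,0.06],[0,0,55,-0.15,0.2,0.065,0.06]],
  ],
)

```text
t: 9.25
eef_pos: [0.4235, -0.2058, 0.1143]
ee_rot: [3.139, 0.001, -1.249]
force: [1.0, 0.0, 0.4]
width: 0.06
```

```bash
python3 - <<'E'
from h import *
import pickle
to((.4303,-.2054,.003),-1.24)
f=grab('top');cv2.imwrite('pics/t8.png',f['frame'])
g=grab('side');a=cv2.resize(f['frame'][210:300,350:470],(480,360),interpolation=2);b=cv2.resize(g['frame'][110:220,310:410],(320,360),interpolation=2)
s=monitor.get_state()['eef_pos'];print((proj(f,s)-[350,210])*4,(proj(g,s)-[310,110])*[3.2,3.27]+[480,0])
cv2.imwrite('pics/c8.png',np.hstack([a,b]))
E
```

```text
t 9.25 tcp [ 0.4235 -0.2058  0.1143] [ 3.139e+00  1.000e-03 -1.249e+00] F [1.  0.  0.4] w 0.06
delta [ 0.1  0.1 -0.5] [ 0.0019 -0.0068  0.1113] q [-0.03  0.13 -0.58 -0.   -0.86  0.35]
[289.76677269 181.03130659] [674.81947315 125.80338839]
```

View pics/c8.png

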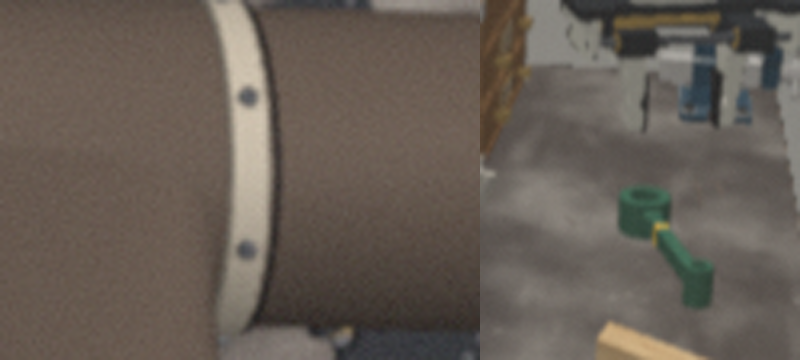

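move_arm(
  deltas=[
    [[0,0,0,0,0,0.02,0.06],[0,0,0,0,0,0.04,0.06],[0,0,0,0,0,0.06,0.06],[0,0,0,0,0,0.06,0.06],[0,0,0,0,0,0.06,0.06]],
  ],
)

```text
t: 9.77
eef_pos: [0.4257, -0.205, 0.0551]
ee_rot: [3.14, 0.001, -1.241]
force: [0.8, 0.4, 1.1]
width: 0.0596
```

```bash
python3 - <<'E'
from h import *
to((.4303,-.2054,.003),-1.24)
g=grab('side');print('side band ray z.02',plane(g,366.2,181.6,.02), 'pred band px',proj(g,(.4303,-.2054,.02)))
E
```

```text
t 9.7667 tcp [ 0.4257 -0.205   0.0551] [ 3.140e+00  1.000e-03 -1.241e+00] F [0.8 0.4 1.1] w 0.0596
delta [ 0.1  0.  -0.1] [ 0.0019 -0.0043  0.0521] q [-0.03  0.22 -0.64  0.   -0.71  0.36]
side band ray z.02 [ 0.43227531 -0.19902     0.02      ] pred band px [366.98267462 180.75798555]
```

move_arm(
  deltas=[
    [[0,0,0,0.0015,-0.0045,0,0.06],[0,0,0,0.0015,-0.0045,0.015,0.06],[0,0,0,0.0015,-0.0045,0.03,0.06],[0,0,0,0.0015,-0.0045,0.042,0.06],[0,0,0,0.0015,-0.0045,0.049,0.06],[0,0,0,0.0015,-0.0045,0.05,0.06],[0,0,0,0.0015,-0.0045,0.05,0.06]],
  ],
)

```text
t: 10.4
eef_pos: [0.4311, -0.2053, 0.0059]
ee_rot: [-3.141, -0.0, -1.243]
force: [-0.5, -0.5, 0.9]
width: 0.0603
```

move_arm(
  deltas=[
    [[0,0,0,0,0,0,0.04],[0,0,0,0,0,0,0.03],[0,0,0,0,0,0,0.02],[0,0,0,0,0,0,0.005],[0,0,0,0,0,0,0.005],[0,0,0,0,0,0,0.005],[0,0,0,0,0,0,0.005],[0,0,0,0,0,0,0.005],[0,0,0,0,0,0,0.005],[0,0,0,0,0,0,0.005],[0,0,0,0,0,0,0.005],[0,0,0,0,0,0,0.005]],
  ],
  force=45,
)

```text
t: 11.4
eef_pos: [0.4308, -0.2053, 0.0056]
ee_rot: [-3.141, -0.0, -1.243]
force: [1.2, 0.9, -0.0]
width: 0.0117
```

move_arm(
  deltas=[
    [[0,0,0,0,0,-0.005,0.005],[0,0,0,0,0,-0.015,0.005],[0,0,0,0,0,-0.03,0.005],[0,0,0,0,0,-0.047,0.005],[0,0,0,0,0,-0.065,0.005],[0,0,0,0,0,-0.083,0.005],[0,0,0,0,0,-0.101,0.005],[0,0,0,0,0,-0.119,0.005],[0,0,0,0,0,-0.135,0.005],[0,0,0,0,0,-0.147,0.005],[0,0,0,0,0,-0.15,0.005],[0,0,0,0,0,-0.15,0.005]],
  ],
)

```text
t: 12.4
eef_pos: [0.4302, -0.2052, 0.1558]
ee_rot: [-3.141, 0.0, -1.244]
force: [-0.4, -0.4, -4.7]
width: 0.0119
```

```bash
python3 - <<'E'
from h import *
to((.629,-.0037,.152),-1.665)
g=grab('side');f=grab('top');cv2.imwrite('pics/c9.png',np.hstack([cv2.resize(f['frame'][200:300,350:470],(400,333),interpolation=2),cv2.resize(g['frame'][70:220,300:430],(289,333),interpolation=2)]))
E
```

```text
t 12.4 tcp [ 0.4302 -0.2052  0.1558] [-3.141  0.    -1.244] F [-0.4 -0.4 -4.7] w 0.0119
delta [-0.   0.  24.1] [-0.127  -0.253   0.0041] q [-0.03  0.09 -0.51 -0.   -0.96  0.36]
```

View pics/c9.png

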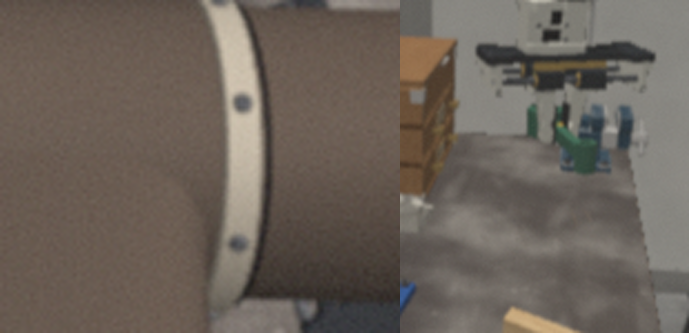

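The side crop shows the lever held level in the fingers, boss at (532,120) and eye at (585,155). Now carry it over the fixture at height.

move_arm(
  deltas=[
    [[0,0,2,-0.006,-0.011,0,0.005],[0,0,4,-0.017,-0.033,0,0.005],[0,0,7,-0.03,-0.06,0,0.005],[0,0,9,-0.044,-0.087,0,0.005],[0,0,12,-0.058,-0.115,0,0.005],[0,0,14,-0.072,-0.143,0,0.005],[0,0,17,-0.086,-0.171,0,0.005],[0,0,19,-0.099,-0.198,0,0.005],[0,0,21,-0.111,-0.221,0,0.005],[0,0,23,-0.12,-0.239,0,0.005],[0,0,24,-0.126,-0.25,0,0.005],[0,0,24.1,-0.127,-0.253,0,0.005]],
  ],
)

```text
t: 13.5
eef_pos: [0.6297, -0.0022, 0.153]
ee_rot: [3.139, -0.001, -1.664]
force: [0.2, 0.8, -3.9]
width: 0.0113
```

move_arm(
  deltas=[
    [[0,0,0,0,0,0,0.005],[0,0,0,0,0,0,0.005],[0,0,0,0,0,0,0.005],[0,0,0,0,0,0,0.005]],
  ],
)

```text
t: 13.83
eef_pos: [0.6286, -0.0044, 0.1553]
ee_rot: [3.141, -0.0, -1.665]
force: [-0.1, -0.5, -4.6]
width: 0.0116
```

```bash
python3 - <<'E'
from h import *
import pickle
to((.6294,-.0037,.141),-1.665)
f=grab('top');g=grab('side');pickle.dump((f,g),open('e.pkl','wb'))
cv2.imwrite('pics/e.png',np.hstack([cv2.resize(f['frame'][130:210,260:380],(360,240),interpolation=2),cv2.resize(g['frame'][110:240,230:340],(440,520),interpolation=2)[:240] if 0 else np.zeros((240,1,3),np.uint8)]))
a=cv2.resize(f['frame'][130:210,270:370],(375,300),interpolation=2);b=cv2.resize(g['frame'][90:240,240:340],(400,600),interpolation=2)
o=np.zeros((600,775,3),np.uint8);o[:300,:375]=a;o[:,375:]=b;cv2.imwrite('pics/e.png',o)
E
```

```text
t 13.8333 tcp [ 0.6286 -0.0044  0.1553] [ 3.141 -0.    -1.665] F [-0.1 -0.5 -4.6] w 0.0116
delta [ 0. -0.  0.] [-0.0008 -0.0007  0.0143] q [ 0.3   0.34 -0.19 -0.   -1.04 -0.4 ]
```

View pics/e.png

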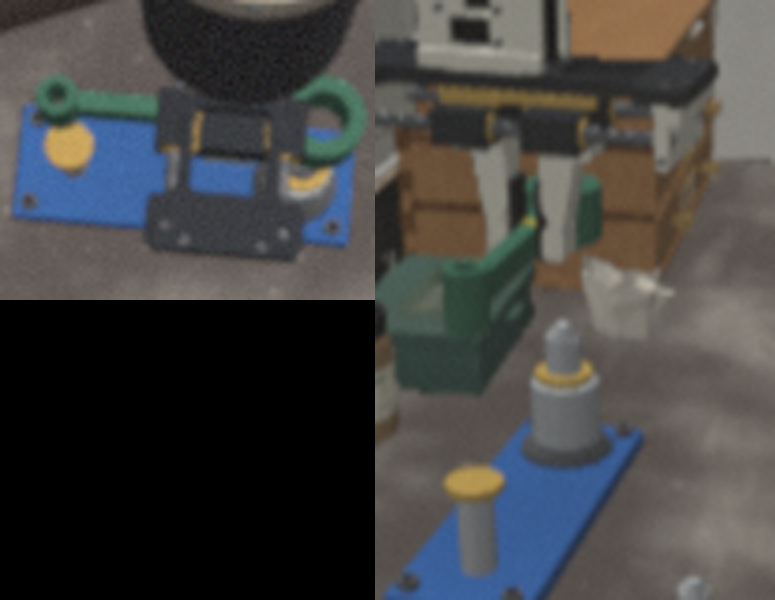

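The top crop shows the eye ring at (60,95) and the boss partly hidden, right edge x=363, spanning y≈72–162. The side crop shows the eye top at (462,268), with the plug still home. I'll compute the lever's position against cap and neck.

```bash
python3 - <<'E'
from h import *
import pickle
f,g=pickle.load(open('e.pkl','rb'))
h=cv2.cvtColor(f['frame'],cv2.COLOR_BGR2HSV);m=cv2.inRange(h,(62,60,20),(95,255,255))
for n,(x0,x1) in dict(eye=(275,297),boss=(345,372)).items():
    k=np.zeros_like(m);k[140:180,x0:x1]=m[140:180,x0:x1];print(n,cv2.boundingRect(k))
z=.184
print('eye top',plane(f,286,155.3,z),'boss top',plane(f,355.1,161.2,z))
print('eye side',plane(g,261.75,157,z))
A=[];B=[]
for o,d in(ray(f,286,155.3),ray(g,261.75,157)):
    d=d/np.linalg.norm(d);M=np.eye(3)-np.outer(d,d);A.append(M);B.append(M@o)
print('tri',np.linalg.solve(sum(A),sum(B)))
d=np.array([-np.cos(-1.665),-np.sin(-1.665)]);t=np.array([.6286,-.0044]);print('grip pred bore,eye',t-d*.052,t+d*.098)
E
```

```text
eye (280, 150, 17, 13)
boss (349, 150, 19, 24)
eye top [0.63507391 0.08966915 0.184     ] boss top [ 0.62123431 -0.05454024  0.184     ]
eye side [0.63733826 0.09640528 0.184     ]
tri [0.63758729 0.09025164 0.18133083]
grip pred bore,eye [ 0.62370865 -0.05616944] [0.63781831 0.09316548]
```

Lever, neck and cap agree to within a few mm in both views. I'll lower 14 mm so the clearance is about 40 mm, and let it settle.

move_arm(
  deltas=[
    [[0,0,0,-0.0005,-0.0005,0.002,0.005],[0,0,0,-0.001,-0.001,0.005,0.005],[0,0,0,-0.001,-0.001,0.008,0.005],[0,0,0,-0.001,-0.001,0.011,0.005],[0,0,0,-0.001,-0.001,0.013,0.005],[0,0,0,-0.001,-0.001,0.014,0.005],[0,0,0,-0.001,-0.001,0.014,0.005],[0,0,0,-0.001,-0.001,0.014,0.005],[0,0,0,-0.001,-0.001,0.014,0.005],[0,0,0,-0.001,-0.001,0.014,0.005],[0,0,0,-0.001,-0.001,0.014,0.005],[0,0,0,-0.001,-0.001,0.014,0.005]],
  ],
)

```text
t: 14.93
eef_pos: [0.6304, -0.0028, 0.1415]
ee_rot: [-3.141, 0.0, -1.664]
force: [0.6, -0.3, -3.9]
width: 0.0116
```

```bash
python3 - <<'E'
from h import *
to((.6294,-.0037,.141),-1.665)
g=grab('side');cv2.imwrite('pics/f.png',cv2.resize(g['frame'][90:240,240:340],(400,600),interpolation=2))
E
```

```text
t 14.9333 tcp [ 0.6304 -0.0028  0.1415] [-3.141  0.    -1.664] F [ 0.6 -0.3 -3.9] w 0.0116
delta [-0.  0.  0.] [0.001  0.0009 0.0005] q [ 0.3   0.35 -0.2  -0.   -1.02 -0.4 ]
```

View pics/f.png

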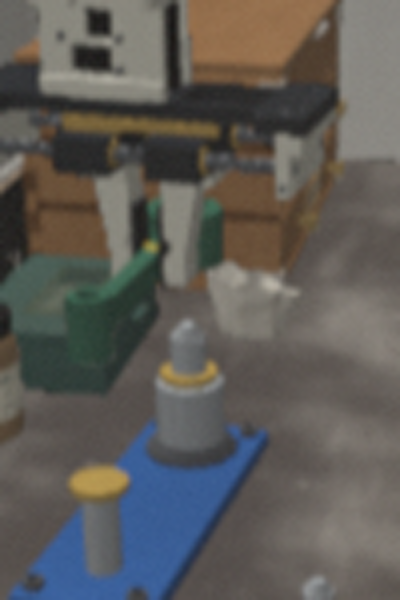

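The final crop shows the plug home, collar at (188,372), and the lever level above it. The eye at (90,300) is over the post and the boss at (207,230) is over the plug. Handing in.

```bash
python3 -c "
from h import *
print(arm.job_done())"
```

```text
the job is handed in; nothing more can be done
None
```

The job is handed in at about 15 s of the 54 s allowed. The plug is home in the neck, and the arm is holding the lever over it. `job_done` gives no verdict, so these are my own last checks:

- **Plug:** I took it from the stand, guided it down the neck, let it go, and withdrew. The side views after release and at the end show the collar flat on the rim and the plug upright. There was a side force of about 5 N as it neared home, which I eased by shifting 1 mm in y.
- **Lever hold:** It is gripped at the yellow band, with the fingers reading 11.6 mm on the 12 mm arm. The wrist force of about 4 N downward fits its weight.
- **Lever position:** It looks level, with the underside about 40 mm above the plug's nose, going by the grip height. Just before the last small shift, the top view put the bore about 2 mm from the plug axis and the eye about 4 mm from the rest post. The side view put the eye within 1 mm.
- **Disagreements:**
    - The top view measured the lever's bore-to-eye distance as 145 mm instead of 150 mm, because the boss was partly hidden.
    - The two cameras differ by 1–7 mm on single points, mostly in y.
    - The TCP ended about 1 mm from its intended spot.
- **Bystanders:** I saw no contact with the tape, cup or wedge and no sign that any had moved, but I did not measure them again at the end.

I viewed 11 pictures, one over the budget.

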